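# Close the ratchet clamp on a plaster mould

### The job

Close the mould clamp onto its plaster mould using only your fingers: first press the tail of the ratchet pawl all the way down, so that the pawl stays clear of the teeth, then push the raised arm down by its grip, past the teeth, until its foot rests on the mould. Do not lift the arm or slam it down, leave the pawl pressed free, and leave the pots and tools around the clamp where they stand. Back off clear of the clamp when it is shut.

Things in the scene. Friction and masses are not known exactly. Their poses are not given: they have to be found in the camera images.
- clamp: bench clamp, fixed to the table: grey base plate 120 mm (its x) by 350 mm (its y, from -185 to +165), 12 mm thick, origin on the table under the arm's hinge. Its z is up; the raised arm reaches out towards its +y, the pawl's tail towards its -y. Two grey cheeks at the hinge reach 138 mm high and 24 mm to each side in x. On the plate at y = +65 to +155 stands a fixed white plaster mould in two halves, 100 by 90 mm, its top 85 mm above the table
- hinge (a point): centre of the arm's hinge, 120 mm above the table over the clamp's origin; the hinge axis is the clamp's x axis. Around it sits the arm's steel ratchet wheel, 62 mm radius over the teeth, its teeth on the side towards the clamp's -y
- clamp_arm (a joint): angle of the arm above level, rad. 0 = level, foot resting on the mould (hard stop); it starts raised at about 0.73 to 0.81; upper stop 1.05. A stiff hinge: the arm stays where it is left, whether or not the pawl is free, and takes about 3 to 6 N at the grip to push down. While the pawl is engaged it blocks the arm from going down
- grip_top (a point): point on the top of the black round rubber grip, 180 mm along the arm from the hinge and 14 mm off the arm's centre line (on its upper side). The grip is 28 mm in diameter and covers 140 to 225 mm from the hinge; the rest of the arm is a steel bar 12 mm wide and 18 mm high with its foot below it at 105 mm. This point turns with the arm about the hinge
- pawl (a joint): angle of the pawl, rad. 0 = engaged in the teeth (as at the start), grows as the tail is pressed down, clear of the teeth from about 0.2, fully pressed 0.36 (hard stop). A stiff pivot: it stays where it is left; about 3 N at the tail moves it
- pawl_pivot (a point): centre of the pawl's pivot, 60 mm above the table at y = -60 mm in the clamp's frame; its axis is the clamp's x axis
- tail_top (a point): centre of the top of the pawl's tail, a flat steel thumb pad 36 mm (clamp x) by 34 mm (clamp y) and 8 mm thick; 79 mm above the table when engaged, about 43 mm when fully pressed; it moves on an arc about the pawl's pivot, 98 mm behind it (clamp -y) and 19 mm above it when engaged
- cup_a: bystander: unglazed clay cup, 72 mm across, 80 mm high, on the table close to the clamp; origin at the centre of its underside
- cup_b: bystander: unglazed clay cup, 84 mm across, 85 mm high, close to the clamp; origin at the centre of its underside
- bowl: bystander: unglazed clay bowl, 96 mm across, 50 mm high, close to the clamp; origin at the centre of its underside
- brush: bystander: brush 190 mm long lying on the table close to the clamp, lying along its own x
- glaze_jar: bystander: closed jar, 68 mm across, 85 mm high; origin at the centre of its underside
- mug: bystander: white mug, 80 mm across, 90 mm high; origin at the centre of its underside
- plaster_bat: bystander: round white plaster slab, 150 mm across, 22 mm thick; origin at the centre of its underside

How it is judged:
On the way, in this order (a step that is already met when the one before it is completed fails the run):
1. the pawl is pressed fully free while the arm is still raised (value of joint pawl above 0.27 rad and value of joint clamp_arm above 0.6 rad), for 0.2 s.
2. the arm is pushed down past the teeth onto the mould (value of joint clamp_arm below 0.04 rad and value of joint pawl above 0.27 rad), for 0.2 s.
At the end, for the whole second after the job is handed in: the arm is down with its foot on the mould (within 0.04 rad of level), the pawl is still pressed free (above 0.27 rad of its 0.36), and both are at rest (all of step 2 and velocity of joint clamp_arm between -0.05 and 0.05 rad/s and velocity of joint pawl between -0.05 and 0.05 rad/s); the robot touches nothing.
It fails at once if the robot presses on the clamp with something other than its fingers (contact force between the arm and clamp above 2 N).
It fails at once if the arm is lifted (raised above 0.93 rad) (value of joint clamp_arm above 0.93 rad).
It fails at once if the arm is slammed down (faster than 3 rad/s) (velocity of joint clamp_arm below -3 rad/s).
It fails at once if a bystander is moved by more than 20 mm (distance of any of cup_a, cup_b, bowl, brush, glaze_jar, mug, plaster_bat from where it was at the start of the episode above 0.02 m).
It also fails if it takes over 51 s, if anything falls off the work surface, if the arm or the gripper's body presses on something with over 40 N, if the wrist force passes 120 N, or if a joint passes its speed limit or range.

### The arm

A 6-joint arm with a two-finger parallel gripper is mounted at the origin on the work surface. World frame = base frame: x ahead of the robot, y to its left, z up, the work surface at z = 0. Lengths are in m, angles in rad, forces in N, time in s.
With the tool pointing down it reaches from about 0.325 to 0.9 m from the base axis. Payload 3.5 kg.
Tool frame: the origin (TCP) lies at the very end of the fingers, on their centre line; the grasp point (between the pads) lies 19 mm behind it; z points along the fingers, y is the line along which they close (so a half turn about z gives the same grasp; the last joint's range is limited). The gripper opens to 85 mm and grips with 20 to 120 N. Pads are 22 mm wide; open, the fingers measure 114 mm over their backs; the gripper's body (76 mm by 85 mm) begins 54 mm behind the grasp point. The pads swing forward as they close: fully open they stand 13 mm farther back than shut.
Start: joints at [-1.45, 0.276, -0.026, 1.268, 0, 1.467], TCP at [0.139, -0.609, 0.231] pointing down, gripper open.
Joint ranges: [-3.12, 3.12], [-0.85, 1.88], [-1.08, 1.24], [-1.95, 2.15], [-1.57, 1.53], [-3.14, 3.14]. Speed limits (rad/s): [2.57, 2.57, 3.14, 3.14, 3.14, 3.14].

### API

Orientations are given as a unit quaternion [x, y, z, w].
In Python, from rig import bot gives the robot as it stands. The module is installed in compiled form; this text tells all that it offers.
- The arm moves only by the tool move_arm, never from a script. Its argument "deltas" is a list of rows, each a list of 5 numbers: the shift along the tool's x, y, z in cm, then the turn about the tool's z in degrees, then the opening, from 0 (shut) to 1 (fully open). A call has 1 to 5 rows; each row is the pose to reach, as a shift and turn from the pose commanded when the call began, along the tool's axes at that moment; what a row does not reach only later rows make up. A row lasts 1/12 s, in which the tool goes at most 41.7 mm and 7.16 degrees, less where a joint would pass 70% of its speed; a pose out of reach is approached as far as the arm can. A call with a gripper value outside its range is refused whole. The fingers move at their own pace and stop on an object; "grip_force" is the grip in N (left out, the last holds). Time passes only in rows, so rows that repeat a pose let the fingers close. It gives the time, the measured TCP pose, the force, the opening and the grip force at its end, in the units of the state.
- bot.get_obs(): the state, without advancing time (a new reading comes with each control period).
- bot.read_camera(name): name is "side" or "top" or "wrist"; returns the picture (384x512x3 uint8, red, green, blue); there is no depth.
- bot.get_calibration(name): a dict with "fx", "fy", "cx", "cy" (pixels), "world_to_cam" (4x4, takes a point from world to camera coordinates). Camera axes: x right, y up, looking along -z (the intrinsics and any distortion apply to the point x, -y, -z); pixel columns grow to the right and rows downward; lengths in m; the calibration is good to about 2 mm. A picture is of the moment at which its call begins: read the wrist's pose just before it. get_calibration takes no time and is no camera call; for the wrist camera it gives the pose at the moment of the call.
- bot.close_job(): hands the job in; it is judged then, once.
Trained networks look in the newest picture that a camera, given by its name, has taken for a name from the list of things; names that differ only in an ending like _2 or _b are one class to them, and where a whole thing is asked for, a point or a joint stands for the part that bears it (a point fixed in the world has none). Each returns a list of dicts, best first, with "p" (0 to 1); they miss things now and then, are a little off and sometimes report something else, mostly with a low value. They report only what shows in the picture. A call takes as long as a camera call.
- bot.find_in(thing, camera): "pixel" ([column, row] in pixels, amid what is visible of it).
- bot.pinpoint(thing, camera): "pixel" ([column, row] in pixels: a listed point, or the origin of a listed thing).
The state is a dict: "clock": time; "joint_positions": joint angles; "dq": joint speeds; "effort": joint torques, N m; "position": TCP position; "orientation": TCP orientation; "force": force on the tool from outside, world axes, zero at the start; "torque": the same for the moment, N m; "grip_width": finger opening in m; "grip_force": force on a finger pad.
Only numpy, scipy, OpenCV 4.12 (cv2) and the standard library are available. Lean on these libraries where they do the work, as an engineer would, in place of code of your own. Each camera call takes 0.05 s, during which the arm holds its last target. There are 200 camera calls.

## Working session

There is one attempt and no reset: what is moved stays moved. The work goes in short steps, Python scripts to look and compute and a tool call to move; the robot and the scene stay as the last step left them, time stands still between calls to the robot, and variables do not carry over. Pictures are saved under pics/ and viewed, at most 10 in all, crops included, and the job is handed in when it is done.

Besides the shell and the picture viewer there is one more tool, called after "Emit:" as a command line: name --pt "numbers of a row" for each row, then --argument value for the rest. move_arm: Moves the arm, as the interface text tells. Its arguments: {"type":"object","properties":{"deltas":{"type":"array"},"grip_force":{"type":"number"}},"required":["deltas"]}

```bash
mkdir -p pics; cat > h.py <<'E'
import numpy as np, cv2
from rig import bot
def proj(P,cal):
    P=np.atleast_2d(P);c=(cal["world_to_cam"]@np.c_[P,np.ones(len(P))].T).T[:,:3]
    return np.c_[cal["fx"]*c[:,0]/-c[:,2]+cal["cx"],cal["fy"]*-c[:,1]/-c[:,2]+cal["cy"]]
def ray(px,cal):
    d=np.array([(px[0]-cal["cx"])/cal["fx"],-(px[1]-cal["cy"])/cal["fy"],-1])
    T=np.linalg.inv(np.array(cal["world_to_cam"]));v=T[:3,:3]@d
    return T[:3,3],v/np.linalg.norm(v)
def onz(px,cal,z):
    o,v=ray(px,cal);return o+v*(z-o[2])/v[2]
E
python3 - <<'E'
from h import *
ims=[]
for c in("top","side"):
    im=bot.read_camera(c);cv2.imwrite(f"pics/{c}0.png",im[:,:,::-1])
    cal={k:(np.array(v) if k=="world_to_cam" else v) for k,v in bot.get_calibration(c).items()}
    print(c,{k:v for k,v in cal.items() if k!="world_to_cam"}, np.linalg.inv(cal["world_to_cam"])[:3,3].round(3))
    for t in("clamp","hinge","grip_top","pawl_pivot","tail_top"):
        r=bot.pinpoint(t,c)[:2];print(t,[(np.round(a["pixel"],1).tolist(),round(a["p"],2)) for a in r],[onz(a["pixel"],cal,{"clamp":0,"hinge":.12,"grip_top":.255,"pawl_pivot":.06,"tail_top":.079}[t]).round(3).tolist() for a in r])
print(bot.get_obs())
E
```

```text
top {'fx': 414.38286490613575, 'fy': 414.38286490613575, 'cx': 261.80937438191023, 'cy': 186.99952293925136} [ 0.376 -0.004  1.347]
clamp [([253.8, 205.9], 0.66)] [[0.538, 0.0, 0.0]]
hinge [([256.4, 199.0], 0.96)] [[0.545, -0.008, 0.12]]
grip_top [([211.0, 191.5], 0.81)] [[0.545, 0.114, 0.255]]
pawl_pivot [([276.7, 203.3], 0.73)] [[0.54, -0.071, 0.06]]
tail_top [([309.6, 201.1], 0.74)] [[0.545, -0.172, 0.079]]
side {'fx': 382.69254800322415, 'fy': 382.69254800322415, 'cx': 258.90808914156025, 'cy': 189.46533073949925} [0.317 1.105 0.852]
clamp [([266.7, 209.6], 0.63), ([305.7, 197.0], 0.17)] [[0.555, -0.009, -0.0], [0.424, -0.12, 0.0]]
hinge [([268.2, 183.0], 0.57), ([275.3, 172.3], 0.53)] [[0.549, -0.007, 0.12], [0.538, -0.083, 0.12]]
grip_top [([258.8, 165.3], 0.79)] [[0.555, 0.105, 0.255]]
pawl_pivot [([271.8, 186.6], 0.64)] [[0.549, -0.076, 0.06]]
tail_top [([278.6, 172.0], 0.41)] [[0.538, -0.154, 0.079]]
{'clock': 0.6, 'joint_positions': array([-1.45043277e+00,  2.76365792e-01, -2.63693108e-02,  1.26801173e+00,
        1.39633915e-05,  1.46738903e+00]), 'dq': array([ 0.00019994,  0.00134031,  0.00102639, -0.00020091, -0.0017378 ,
        0.00040681]), 'effort': array([-1.35254586e-04, -4.45172989e+01,  2.95370096e+01,  1.46243747e-03,
       -1.06245998e-04, -1.37987797e-06]), 'position': array([ 0.13868346, -0.60942879,  0.23134905]), 'orientation': array([9.93747352e-01, 1.11652134e-01, 7.19123663e-06, 2.46852759e-05]), 'force': array([ 0.15904092, -0.20424927, -0.2208584 ]), 'torque': array([0.09532377, 0.03103924, 0.00665883]), 'grip_force': 0.0, 'grip_width': 0.08556096763854941}
```

View images.

```bash
python3 - <<'E'
import cv2
a=cv2.imread("pics/top0.png")[110:310,130:390];cv2.imwrite("pics/topc.png",cv2.resize(a,(780,600),interpolation=cv2.INTER_CUBIC))
E
```

```text
(no output)
```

View pics/topc.png

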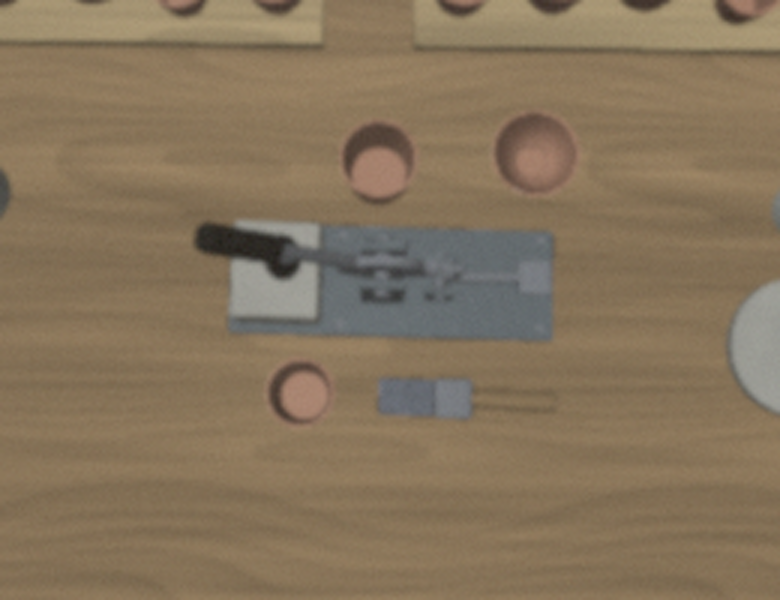

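View pics/side0.png

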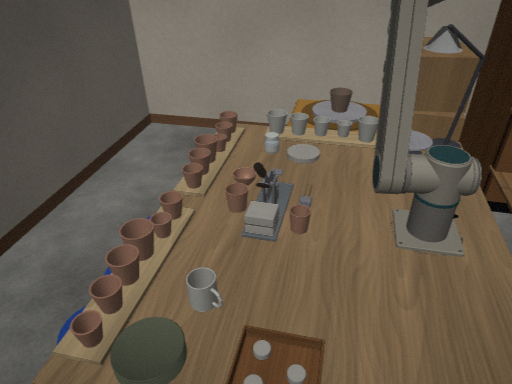

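Top crop: the plate lies along the image's horizontal, with corners at about (229,333), (552,340) and (553,232). The tail pad is at (536,277) and the grip at (240,243). The side view shows the cup and bowl on the far side of the clamp, and the small cup and brush on the robot's side.

```bash
python3 - <<'E'
from h import *
from scipy.optimize import least_squares
ct=bot.get_calibration("top");cs=bot.get_calibration("side")
C=[((229,333),(-.06,.165,.012)),((552,340),(-.06,-.185,.012)),((553,232),(.06,-.185,.012)),((536,277),(0,-.158,.079))]
obs=[(ct,np.array(p)/3+[130,110],q) for p,q in C]
obs+=[(ct,(256.4,199),(0,0,.12)),(ct,(276.7,203.3),(0,-.06,.06)),(ct,(309.6,201.1),(0,-.158,.079)),(cs,(271.8,186.6),(0,-.06,.06)),(cs,(268.2,183),(0,0,.12))]
gr=[(ct,(211,191.5)),(cs,(258.8,165.3))]
def T(p,q):
    c,s=np.cos(p[2]),np.sin(p[2]);return np.array([p[0]+c*q[0]-s*q[1],p[1]+s*q[0]+c*q[1],q[2]])
def g(a): a=a+np.arctan2(14,180);return (0,.18055*np.cos(a),.12+.18055*np.sin(a))
def f(p): return np.concatenate([(proj(T(p,q),c)[0]-o) for c,o,q in obs]+[(proj(T(p,g(p[3])),c)[0]-o) for c,o in gr])
for s in(1,-1):
    C2=[(s*q[0],q[1],q[2]) for _,_,q in obs]
r=least_squares(f,[.545,-.005,0,.77],loss="soft_l1")
print(r.x,r.cost);print(r.fun.reshape(-1,2).round(1).tolist())
p=r.x;print("tail",T(p,(0,-.158,.079)),"grip",T(p,g(p[3])))
o=bot.get_obs();from scipy.spatial.transform import Rotation as R
R0=R.from_quat(o["orientation"]).as_matrix();print(R0.round(3))
print("to tail+.14 cm",(100*R0.T@(T(p,(0,-.158,.15))-o["position"])).round(1))
E
```

```text
[ 0.54518224 -0.0109025  -0.01644962  0.7524936 ] 7.405741536855054
[[-0.8, -0.5], [0.1, -0.0], [-0.1, -0.7], [-0.1, -0.3], [1.1, -0.2], [-0.2, -1.4], [-1.1, 0.9], [1.1, 0.9], [1.3, -0.5], [1.2, -0.7], [2.2, 1.7]]
tail [ 0.54258332 -0.16888112  0.079     ] grip [0.54718626 0.1109145  0.25324753]
[[ 0.975  0.222  0.   ]
 [ 0.222 -0.975 -0.   ]
 [ 0.     0.    -1.   ]]
to tail+.14 cm [ 49.2 -34.    8.1]
```

Emit:
move_arm --pt "3.3 -2.3 0 0 0" --pt "6.6 -4.5 0 0 0" --pt "9.8 -6.8 0 0 0" --pt "13.1 -9.1 0 0 0" --pt "16.4 -11.3 0 0 0"

```text
clock: 1.02
position: [0.2743, -0.4614, 0.2315]
orientation: [0.994, 0.111, 0.0, 0.0]
force: [0.6, 0.7, 1.3]
grip_width: 0.0252
grip_force: 0.0
```

Emit:
move_arm --pt "3.3 -2.3 0 0 0" --pt "6.6 -4.5 0 0 0" --pt "9.8 -6.8 0 0 0" --pt "13.1 -9.1 0 0 0" --pt "16.4 -11.3 0 0 0"

```text
clock: 1.43
position: [0.4093, -0.3146, 0.2317]
orientation: [0.994, 0.112, 0.0, 0.0]
force: [0.5, -0.8, -0.1]
grip_width: 0.0002
grip_force: 0.0
```

Emit:
move_arm --pt "3.3 -2.3 0 0 0" --pt "6.6 -4.5 0 0 0" --pt "9.8 -6.8 0 7 0" --pt "13.1 -9.1 0 13.5 0" --pt "16.4 -11.3 0 13.5 0"

```text
clock: 1.85
position: [0.5427, -0.1696, 0.2317]
orientation: [1.0, -0.008, 0.0, 0.0]
force: [0.1, -0.6, 0.1]
grip_width: -0.0002
grip_force: 0.0
```

```bash
python3 - <<'E'
from h import *
o=bot.get_obs();print(o["position"],o["orientation"],o["grip_width"],o["force"])
im=bot.read_camera("wrist");cal=bot.get_calibration("wrist");cv2.imwrite("pics/w1.png",im[:,:,::-1])
for t,z in(("tail_top",.079),("pawl_pivot",.06),("hinge",.12)):
    print(t,[(np.round(a["pixel"]),round(a["p"],2),onz(a["pixel"],cal,z).round(3)) for a in bot.pinpoint(t,"wrist")[:2]])
print("pred",proj([.5426,-.1689,.079],cal),"tcp",proj(o["position"],cal))
E
```

```text
[ 0.54272468 -0.16960479  0.23165023] [ 9.99967590e-01 -8.04376831e-03  1.95769996e-04  2.81060805e-04] -0.00023028007806868576 [ 0.13798224 -0.5853312   0.06620117]
tail_top [(array([251., 177.]), 0.93, array([ 0.55 , -0.159,  0.079]))]
pawl_pivot [(array([168., 170.]), 0.66, array([ 0.553, -0.063,  0.06 ]))]
hinge [(array([ 84., 188.]), 0.75, array([ 0.55 , -0.001,  0.12 ]))]
pred [[260.20632802 183.26140254]] tcp [[265.67059585 253.94932222]]
```

View pics/w1.png

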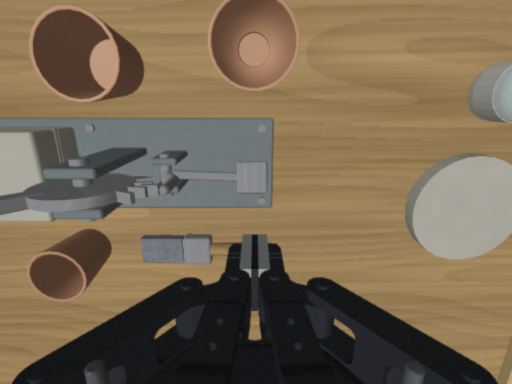

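The wrist view shows the tail pad at (252,177), the finger seam at column 255, and the tail 4 mm or so towards +y. The wrist's absolute projection is offset by about 9 px for the fingertip as well, so I'll aim at (0.546, -0.165).

Emit:
move_arm --pt "0.3 -0.5 3.5 0 0" --pt "0.3 -0.5 7 0 0" --pt "0.3 -0.5 10.5 0 0" --pt "0.3 -0.5 13 0 0" --pt "0.3 -0.5 13.5 0 0"

```text
clock: 2.47
position: [0.5397, -0.1658, 0.0913]
orientation: [1.0, -0.007, -0.005, -0.002]
force: [-1.1, 0.2, -0.3]
grip_width: -0.0
grip_force: 0.0
```

```bash
python3 - <<'E'
from h import *
o=bot.get_obs();print(o["position"],o["force"])
im=bot.read_camera("wrist");a=im[100:300,120:390]
b=bot.read_camera("side")[110:260,180:380]
cv2.imwrite("pics/w2.png",np.hstack([cv2.resize(a,(400,296)),cv2.resize(b,(395,296),interpolation=cv2.INTER_CUBIC)])[:,:,::-1])
E
```

```text
[ 0.53971791 -0.16577117  0.09128639] [-1.12748648  0.23651379 -0.32829281]
```

View pics/w2.png

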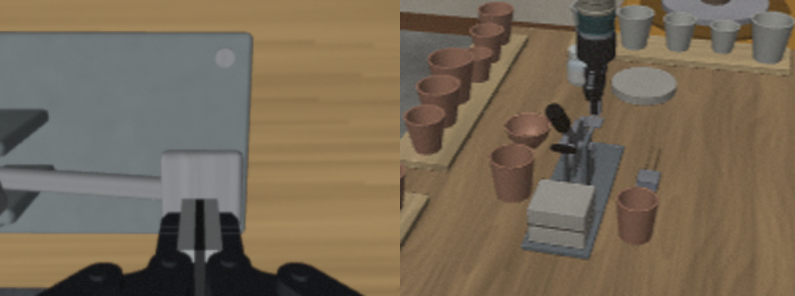

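The finger seam is centred on the pad's width, but the tip sits a bit towards the robot's side of it. I'll shift +x by 5 mm and press down steadily.

Emit:
move_arm --pt "0.5 0 0 0 0" --pt "0.5 0 0.6 0 0" --pt "0.5 0 1.3 0 0" --pt "0.5 0 2.0 0 0" --pt "0.5 0 2.7 0 0"

```text
clock: 2.98
position: [0.5513, -0.1674, 0.0701]
orientation: [1.0, -0.006, 0.001, 0.002]
force: [1.2, -3.4, 3.2]
grip_width: -0.0
grip_force: 1.7
```

Emit:
move_arm --pt "0 0 0.5 0 0" --pt "0 0 1.0 0 0" --pt "0 0 1.5 0 0" --pt "0 0 1.8 0 0" --pt "0 0 1.8 0 0"

```text
clock: 3.4
position: [0.5497, -0.1658, 0.0506]
orientation: [1.0, -0.006, -0.0, -0.0]
force: [0.5, -1.3, 0.9]
grip_width: -0.0002
grip_force: 0.7
```

Emit:
move_arm --pt "0 0 0.3 0 0" --pt "0 0 0.6 0 0" --pt "0 0 0.8 0 0" --pt "0 0 0.8 0 0"

```text
clock: 3.73
position: [0.55, -0.1654, 0.0453]
orientation: [1.0, -0.006, 0.0, -0.001]
force: [-3.8, 1.5, 15.8]
grip_width: 0.0
grip_force: 6.9
```

Emit:
move_arm --pt "0 0 0.2 0 0" --pt "0 0 0.2 0 0" --pt "0 0 -1 0 0" --pt "0 0 -4 0 0" --pt "0 0 -8 0 0"

```text
clock: 4.15
position: [0.5455, -0.1638, 0.12]
orientation: [1.0, -0.006, -0.005, -0.003]
force: [1.2, 0.4, 0.2]
grip_width: -0.0001
grip_force: 0.0
```

Emit:
move_arm --pt "0 0 -4 0 0" --pt "0 0 -8 0 0" --pt "0 0 -12 0 0" --pt "0 0 -16 0 0" --pt "0 0 -19 0 0"

```text
clock: 4.57
position: [0.5496, -0.1655, 0.3162]
orientation: [1.0, -0.006, 0.001, -0.0]
force: [1.7, 0.2, 0.6]
grip_width: 0.0
grip_force: 0.0
```

```bash
python3 - <<'E'
from h import *
o=bot.get_obs();print(o["position"],o["force"])
bs=[]
for c,z in(("top",.043),("wrist",.043)):
    im=bot.read_camera(c);cal=bot.get_calibration(c)
    if c=="wrist": cv2.imwrite("pics/w3.png",im[:,:,::-1])
    for t,zz in(("tail_top",z),("hinge",.12),("grip_top",.253)):
        print(c,t,[(np.round(a["pixel"]),round(a["p"],2),onz(a["pixel"],cal,zz).round(3)) for a in bot.pinpoint(t,c)[:2]])
    print(c,"pred tail engaged/pressed",proj([[.545,-.167,.079],[.545,-.167,.043]],cal).round(0).tolist())
E
```

```text
[ 0.54962837 -0.16547456  0.31616694] [1.68345225 0.18636107 0.62616171]
top tail_top [(array([308., 206.]), 0.49, array([ 0.536, -0.171,  0.043]))]
top hinge [(array([255., 200.]), 0.83, array([ 0.542, -0.004,  0.12 ])), (array([214., 192.]), 0.19, array([0.564, 0.12 , 0.12 ]))]
top grip_top [(array([213., 193.]), 0.76, array([0.542, 0.108, 0.253]))]
top pred tail engaged/pressed [[308.0, 201.0], [306.0, 203.0]]
wrist tail_top [(array([255., 161.]), 0.93, array([ 0.543, -0.165,  0.043]))]
wrist hinge [(array([124., 175.]), 0.82, array([ 0.543, -0.004,  0.12 ])), (array([258.,  67.]), 0.57, array([ 0.664, -0.169,  0.12 ]))]
wrist grip_top []
wrist pred tail engaged/pressed [[257.0, 165.0], [257.0, 160.0]]
```

View pics/w3.png

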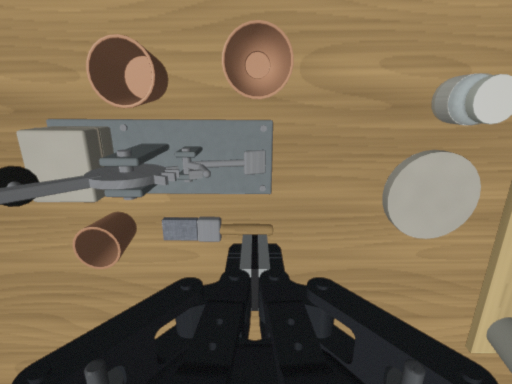

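The pad now shows foreshortened at (255,162), so the pawl is down (the press reached about 16 N against the stop), and the arm is still raised. Next, over the grip.

Emit:
move_arm --pt "-0.1 -4 0 0 0" --pt "-0.3 -8 0 0 0" --pt "-0.4 -12 0 0 0" --pt "-0.5 -16 0 0 0" --pt "-0.6 -20 0 0 0"

```text
clock: 5.38
position: [0.545, 0.0356, 0.3115]
orientation: [1.0, -0.006, -0.002, -0.0]
force: [1.0, 0.4, -0.0]
grip_width: -0.0003
grip_force: 0.0
```

Emit:
move_arm --pt "-0.1 -4 0 0 0" --pt "-0.1 -6.5 0 0 0" --pt "-0.1 -6.8 0 0 0"

```text
clock: 5.63
position: [0.5455, 0.0827, 0.3117]
orientation: [1.0, 0.012, -0.002, -0.009]
force: [-0.3, -1.3, -0.1]
grip_width: 0.0004
grip_force: 0.0
```

```bash
python3 - <<'E'
from h import *
o=bot.get_obs();print(o["position"],o["force"])
im=bot.read_camera("wrist");a=im[60:310,100:420]
b=bot.read_camera("side")[110:260,180:380]
cv2.imwrite("pics/w4.png",np.hstack([cv2.resize(a,(400,312)),cv2.resize(b,(400,312),interpolation=cv2.INTER_CUBIC)])[:,:,::-1])
cal=bot.get_calibration("wrist")
for t,zz in(("grip_top",.253),("hinge",.12)):
    print(t,[(np.round(a["pixel"]),round(a["p"],2),onz(a["pixel"],cal,zz).round(3)) for a in bot.pinpoint(t,"wrist")[:2]])
E
```

```text
[0.54553225 0.08271286 0.31171015] [-0.30024632 -1.30388234 -0.10899609]
grip_top [(array([222., 205.]), 0.81, array([0.548, 0.108, 0.253]))]
hinge [(array([330., 172.]), 0.84, array([ 0.544, -0.008,  0.12 ]))]
```

View pics/w4.png

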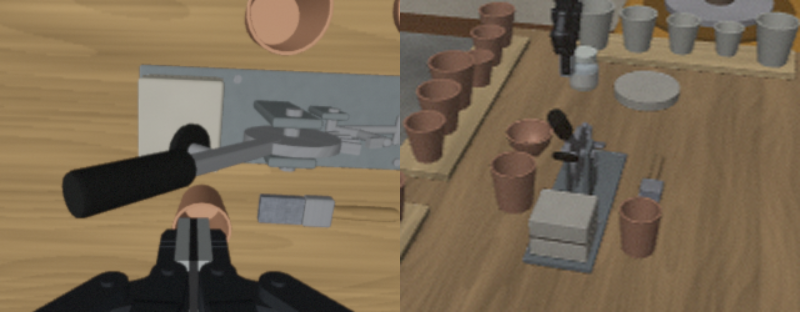

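The grip lies at about (0.547, 0.109), and the wrist crop shows it passing just ahead of the fingers at column 130-190. Going down to it.

Emit:
move_arm --pt "0 0 0 0 0" --pt "0 0 2 0 0" --pt "0 0 4 0 0" --pt "0 0 4.5 0 0" --pt "0 0 4.5 0 0"

```text
clock: 6.25
position: [0.5451, 0.0799, 0.2663]
orientation: [1.0, 0.01, -0.002, -0.008]
force: [0.9, 0.1, -1.0]
grip_width: 0.0001
grip_force: 0.0
```

```bash
python3 - <<'E'
from h import *
o=bot.get_obs();print(o["position"],o["orientation"],o["joint_positions"].round(3),o["force"],o["effort"].round(2))
E
```

```text
[0.54511248 0.07989868 0.26633965] [ 0.99991452  0.00988606 -0.0023983  -0.00821378] [ 0.019  0.131 -0.132  1.312  0.016  3.141] [ 0.87022565  0.06959646 -1.03556798] [ 1.000e-02 -3.698e+01  2.980e+01 -1.600e-01  5.000e-02  0.000e+00]
```

Joint 6 is at its range end, so the tool needs a quarter turn back.

Emit:
move_arm --pt "0 0 0 -7 0" --pt "0 0 0 -14 0" --pt "0 0 0 -21 0" --pt "0 0 0 -28 0" --pt "0 0 0 -35 0"

```text
clock: 6.67
position: [0.5474, 0.0804, 0.2699]
orientation: [0.95, 0.313, 0.003, -0.008]
force: [-0.1, -0.4, -0.0]
grip_width: -0.0001
grip_force: 0.0
```

Emit:
move_arm --pt "0 0 0 -7 0" --pt "0 0 0 -14 0" --pt "0 0 0 -21 0" --pt "0 0 0 -28 0" --pt "0 0 0 -35 0"

```text
clock: 7.08
position: [0.5474, 0.0804, 0.2699]
orientation: [0.811, 0.584, 0.005, -0.006]
force: [-0.1, -0.0, 0.4]
grip_width: -0.0
grip_force: 0.0
```

Emit:
move_arm --pt "0 0 0 -7 0" --pt "0 0 0 -14 0" --pt "0 0 0 -20 0" --pt "0 0 0 -20 0" --pt "0 0 0 -20 0"

```text
clock: 7.5
position: [0.5472, 0.0806, 0.2695]
orientation: [0.701, 0.713, 0.006, -0.005]
force: [0.7, 0.7, 0.5]
grip_width: -0.0002
grip_force: 0.0
```

```bash
python3 - <<'E'
from h import *
from scipy.spatial.transform import Rotation as R
o=bot.get_obs();print(o["position"],o["joint_positions"].round(3),o["force"])
M=R.from_quat(o["orientation"]).as_matrix();print(M.round(3))
r=lambda y,z:(100*M.T@(np.array([.547,y,z])-o["position"])).round(1)
y0=-.008-.011
for th in(.75,.6,.45,.3,.15,.05,0):
    print(th,r(y0+.18*np.cos(th)-.014*np.sin(th),.12+.18*np.sin(th)+.014*np.cos(th)))
im=bot.read_camera("wrist");cv2.imwrite("pics/w5.png",im[:,:,::-1])
E
```

```text
[0.54718785 0.08055777 0.26952705] [ 0.021  0.129 -0.128  1.313  0.017  1.573] [0.69346528 0.67611327 0.49431239]
[[-0.018  1.     0.001]
 [ 1.     0.018  0.017]
 [ 0.017  0.002 -1.   ]]
0.75 [2.2 0.  1.7]
0.6 [4.  0.1 3.7]
0.45 [5.5 0.1 6. ]
0.3 [6.7 0.1 8.4]
0.15 [ 7.5  0.1 11. ]
0.05 [ 7.7  0.1 12.8]
0 [ 7.8  0.1 13.7]
```

View pics/w5.png

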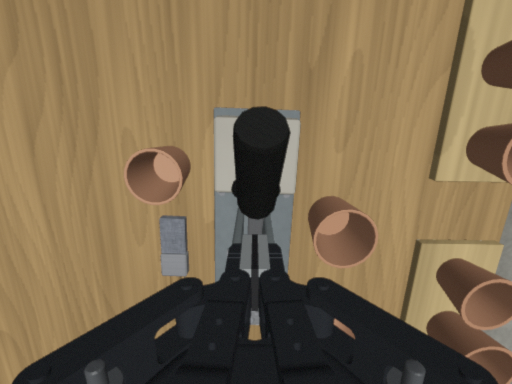

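The fingers are now in line with the grip (column 258). Pushing down along the arc.

Emit:
move_arm --pt "1.2 0 0.3 0 0" --pt "2.2 0 0.9 0 0" --pt "2.2 0 1.4 0 0" --pt "2.6 0 2.0 0 0" --pt "2.9 0 2.4 0 0"

```text
clock: 7.97
position: [0.5465, 0.111, 0.2448]
orientation: [0.699, 0.715, 0.006, -0.005]
force: [1.9, -2.4, 4.7]
grip_width: 0.0004
grip_force: 2.0
```

Emit:
move_arm --pt "0.5 0 0.6 0 0" --pt "1.1 0 1.3 0 0" --pt "1.6 0 2.0 0 0" --pt "2.1 0 2.8 0 0" --pt "2.6 0 3.6 0 0"

```text
clock: 8.38
position: [0.5462, 0.1375, 0.2091]
orientation: [0.699, 0.715, 0.007, -0.005]
force: [2.9, -0.3, 4.0]
grip_width: 0.0001
grip_force: 2.0
```

Emit:
move_arm --pt "0.4 0 0.8 0 0" --pt "0.8 0 1.6 0 0" --pt "1.2 0 2.4 0 0" --pt "1.5 0 3.3 0 0" --pt "1.8 0 4.2 0 0"

```text
clock: 8.8
position: [0.5446, 0.1556, 0.1664]
orientation: [0.699, 0.715, 0.005, -0.006]
force: [2.0, -3.0, 3.3]
grip_width: -0.0001
grip_force: 1.8
```

Emit:
move_arm --pt "0.2 0 0.7 0 0" --pt "0.3 0 1.4 0 0" --pt "0.4 0 2.1 0 0" --pt "0.5 0 2.7 0 0" --pt "0.5 0 3.2 0 0"

```text
clock: 9.22
position: [0.5442, 0.1615, 0.1348]
orientation: [0.699, 0.715, 0.006, -0.007]
force: [-0.6, 0.6, 4.1]
grip_width: -0.0001
grip_force: 1.9
```

Emit:
move_arm --pt "0 0 0.2 0 0" --pt "0 0 0.4 0 0" --pt "0 0 0.6 0 0" --pt "0 0 0.6 0 0"

```text
clock: 9.55
position: [0.5446, 0.1616, 0.1333]
orientation: [0.699, 0.715, 0.006, -0.006]
force: [-6.7, -1.0, 22.2]
grip_width: 0.0002
grip_force: 11.0
```

The force rose to 22 N at z = 0.133, which fits the foot being on the mould. Backing off straight up, then towards the robot's side.

Emit:
move_arm --pt "0 0 -0.6 0 0" --pt "0 0 -2 0 0" --pt "0 0 -6 0 0" --pt "0 0 -10 0 0" --pt "0 0 -14 0 0"

```text
clock: 9.97
position: [0.5427, 0.1589, 0.2692]
orientation: [0.699, 0.715, 0.004, -0.008]
force: [0.9, -0.2, -0.1]
grip_width: -0.0002
grip_force: 0.0
```

Emit:
move_arm --pt "0 3 -3 0 0" --pt "0 0 -6 0 0" --pt "0 -4 -8 0 0" --pt "0 -8 -8 0 0" --pt "0 -8 -8 0 0"

```text
clock: 10.38
position: [0.4579, 0.1558, 0.3497]
orientation: [0.699, 0.715, 0.004, -0.008]
force: [-1.0, -0.8, -0.4]
grip_width: 0.0002
grip_force: 0.0
```

```bash
python3 - <<'E'
from h import *
o=bot.get_obs();print(o["position"],o["force"],np.abs(o["dq"]).max())
a=bot.read_camera("top")[110:310,130:390]
b=bot.read_camera("side")[110:260,200:360]
cv2.imwrite("pics/f.png",np.hstack([cv2.resize(a,(420,323),interpolation=cv2.INTER_CUBIC),cv2.resize(b,(345,323),interpolation=cv2.INTER_CUBIC)])[:,:,::-1])
for c in("top","side"):
  cal=bot.get_calibration(c)
  for t,ps in(("tail_top",[[.543,-.167,.079],[.543,-.167,.043]]),("grip_top",[[.548,.172,.134],[.548,.172,.142]])):
    print(c,t,[(np.round(x["pixel"]),round(x["p"],2)) for x in bot.pinpoint(t,c)[:2]],proj(ps,cal).round(1).tolist())
E
```

```text
[0.45793664 0.15581601 0.34970872] [-1.03819665 -0.843546   -0.41750413] 0.10804673080384739
top tail_top [(array([306., 203.]), 0.7)] [[307.9, 201.8], [306.5, 203.3]]
top grip_top [(array([194., 197.]), 0.74), (array([254., 206.]), 0.71)] [[195.6, 196.6], [195.2, 196.2]]
side tail_top [(array([279., 178.]), 0.38)] [[278.0, 170.2], [277.9, 178.0]]
side grip_top [(array([252., 209.]), 0.81)] [[256.8, 209.5], [256.7, 207.5]]
```

View pics/f.png

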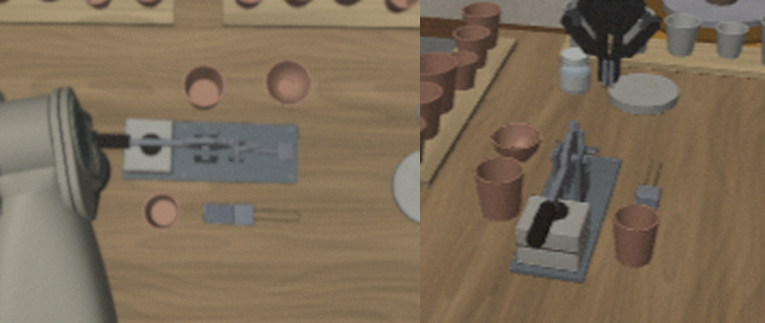

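The arm lies level on the mould (grip at (540,222) in the side crop), and the tail matches its fully pressed pixel in both cameras. The bystanders are in place and the robot is clear, so I'm handing in.

```bash
python3 -c "
from rig import bot
print(bot.close_job())"
```

```text
the job is handed in; nothing more can be done
None
```

The clamp is shut: the pawl is pressed free, the arm's foot rests on the mould, the pots and tools look undisturbed, and the robot is clear. The job is handed in (about 10.5 s of the 51 s used), and no verdict was returned.

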